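Latch the big tea tin

TASK

The big white tea tin has been refilled and its lid is standing proud of its seal. Swing the tin's wire loop in so that its bar sits behind the upturned lip of the keeper on the lid, then press the lever right down so that the latch pulls the lid tight and stays shut. The smaller white tin has the same latch, also open: leave that one alone.

Things in the scene. Friction and masses are not known exactly. Their poses are not given: they have to be found in the camera images.
- tea_loop_bar (a point): Middle of the free cross bar (48 mm long, 5 thick, along the tin's face) of the big tin's steel wire loop, 71 mm from its pivot pin, which rides on the lever; plate across it half-way. At start it leans 15-20 deg out from the tin, bar 54-61 mm out from and 13-17 above the keeper point. Pushed 25-40 mm towards the tin, past upright, it falls against the lid, behind the keeper's lip.
- tea_keeper (a point): Seat of the bar in the keeper, a 30 mm wide steel bracket on the big tin's lid (tin fixed, 160 deep x 220 wide x 140 high), on the long face turned from the robot, 14 mm out from it. x axis: level, out from the tin; y along the face; z up. Its lip is 2.5-6.5 mm out, top 3 mm up; lid top 13 mm up. 134 mm above worktop while the lid stands proud, 125 pulled tight; springs up unless latched.
- tea_lever_tip (a point): End of the big tin's lever, a steel plate 36 mm wide, 75 long from its pin (80 mm above worktop, 11.5 out from keeper point). Starts 34-38 deg above level, pointing out from the tin; stays where put. Turns down 95 deg to its stop, tip then 17 mm above worktop. Fingertips pressed straight down 40 mm out from the keeper point to about 53 mm above the worktop close it, 5-15 N, over centre.
- small_lever_tip (a point): Middle of the end of the same lever on the smaller white tin (120 deep x 130 wide x 140 mm high), which stands beside the big one, left or right of it. To be left alone.

How it is judged:
By the outcome, as a careful person would: the job done as asked, in the order asked, and still so for the second after the job is handed in, with the robot touching nothing.
It also fails if it takes over 35 s, if anything falls off the work surface, if the arm or the gripper's body presses on something with over 40 N, if the wrist force passes 120 N, or if a joint passes its speed limit or range.

ROBOT

A 6-joint arm with a two-finger parallel gripper is mounted at the origin on the work surface. World frame = base frame: x ahead of the robot, y to its left, z up, the work surface at z = 0. Lengths are in m, angles in rad, forces in N, time in s.
With the tool pointing down it reaches from about 0.425 to 0.95 m from the base axis. Payload 3.5 kg.
Tool frame: the origin (TCP) lies at the very end of the fingers, on their centre line; the grasp point (between the pads) lies 19 mm behind it (tcp_to_grasp is the distance from the TCP to the grasp point, in m); z points along the fingers, y is the direction in which the jaws open and shut (so a half turn about z gives the same grasp; the last joint's range is limited). The gripper opens to 85 mm and grips with 20 to 120 N. Pads are 22 mm wide; open, the fingers measure 114 mm over their backs; the gripper's body (76 mm by 85 mm) begins 54 mm behind the grasp point. The pads swing forward as they close: fully open they stand 13 mm farther back than shut.
Start: joints at [-1.46, 0.286, 1.577, -0, 1.279, -0.15], TCP at [0.174, -0.652, 0.231] pointing down, gripper open.
Joint ranges: [-2.77, 2.77], [-0.9, 2.22], [0.21, 2.48], [-1.53, 4.67], [0.24, 2.81], [-2.84, 2.84]. Speed limits (rad/s): [2.79, 2.79, 3.14, 3.14, 3.14, 3.14].

INTERFACE

Orientations are given as a unit quaternion [x, y, z, w].
In Python, from plant import * gives the robot as it stands. The module is installed in compiled form; this text tells all that it offers.
- The arm moves only by the tool arm_command, never from a script. Its argument "steps" is a list of rows, each a list of 3 entries, a list of its own where there are three numbers: the turn, a rotation vector about the tool's x, y, z in rad, then the shift along the tool's x, y, z in m, then the gripper command: -1 is shut, 1 is fully open, values between are in proportion. A call has 1 to 12 rows; each row is the pose to reach, as a shift and turn from the pose measured when the call began, along the tool's axes at that moment; what a row does not reach only later rows make up. A row lasts 1/8 s, in which the tool goes at most 62.5 mm and 10.7 degrees, less where a joint would pass 70% of its speed; a pose out of reach is approached as far as the arm can. A call with a gripper value outside its range is refused whole. The fingers move at their own pace and stop on an object; "force" is the grip in N (left out, the last holds). Time passes only in rows, so rows that repeat a pose let the fingers close. It gives the time, the measured TCP pose, the force and the opening at its end, in the units of the state.
- get_state(): the state, without advancing time (a new reading comes with each control period).
- read_camera(name): name is "scene" or "top" or "wrist"; returns a dict with "frame" (384x512x3 uint8, red, green, blue), "vfov" (degrees; the focal length in pixels is half the picture's height over the tangent of half this angle, whatever the lens; pixels are square), "cx", "cy" (the principal point, pixels), "position" and "rotation" of the camera in the world; the wrist camera has in their place "mount" (4x4, takes a point from camera to tool coordinates, whose origin is the TCP and whose axes are the flange's). Camera axes: x right, y up, looking along -z (the intrinsics and any distortion apply to the point x, -y, -z); pixel columns grow to the right and rows downward; lengths in m; the calibration is good to about 2 mm. A picture is of the moment at which its call begins: read the wrist's pose just before it. There is no depth.
- sign_off(): hands the job in, once; it reports no verdict.
The state is a dict: "time": time; "qpos": joint angles; "dq": joint speeds; "joint_efforts": joint torques, N m; "eef_pos": TCP position; "tcp_rot": TCP orientation; "contact_force": force on the tool from outside, world axes, zero at the start; "wrist_torque": the same for the moment, N m; "opening": opening from 0.0 (shut) to 1.0 (fully open).
Only numpy, scipy, OpenCV 4.12 (cv2) and the standard library are available. Lean on these libraries where they do the work, as an engineer would, in place of code of your own. Each camera call takes 0.05 s, during which the arm holds its last target.

## Working session

There is one attempt and no reset: what is moved stays moved. The work goes in short steps, Python scripts to look and compute and a tool call to move; the robot and the scene stay as the last step left them, time stands still between calls to the robot, and variables do not carry over. Pictures are saved under pics/ and viewed, and the job is handed in when it is done.

Besides the shell and the picture viewer there is one more tool, called after ">>>" as a command line: name --argument value ..., lists and objects as JSON in quotes. arm_command: Moves the arm, as the interface text tells. Its arguments: {"type":"object","properties":{"steps":{"type":"array"},"force":{"type":"number"}},"required":["steps"]}

```bash
mkdir -p pics; cat > h.py <<'E'
from plant import *
import numpy as np, cv2
def snap(n,f):
    c=read_camera(n); cv2.imwrite('pics/'+f,cv2.cvtColor(c['frame'],cv2.COLOR_RGB2BGR)); return c
E
python3 - <<'E'
from h import *
s=get_state(); print(s)
for n in ['scene','top','wrist']:
    c=snap(n,n+'0.png'); print(n,{k:v for k,v in c.items() if k!='frame'})
E
```

```text
{'time': 0.0, 'qpos': array([-1.45999442e+00,  2.87223284e-01,  1.57822921e+00, -1.99087339e-05,
        1.27855768e+00, -1.49974564e-01]), 'dq': array([ 5.10194205e-04,  4.16903844e-04,  1.16638517e-03, -2.51544826e-04,
       -5.91818082e-05,  8.85345720e-04]), 'joint_efforts': array([-2.34435474e-04, -4.05979228e+01, -2.92628378e+01, -8.75613046e-05,
        5.89805364e-03, -5.70022706e-06]), 'eef_pos': array([ 0.1740014 , -0.65149376,  0.22988048]), 'tcp_rot': array([ 9.91510392e-01,  1.30021852e-01,  1.41466861e-05, -1.20871696e-03]), 'contact_force': array([ 0.39269458,  0.85541828, -0.15233243]), 'wrist_torque': array([ 0.01232134, -0.01861838,  0.00451384]), 'opening': 0.9991747537217792}
scene {'vfov': 55.51408715376615, 'cx': 252.47549264917862, 'cy': 188.79114211835108, 'position': array([1.01988872, 0.3151865 , 0.74152422]), 'rotation': array([0.16950319, 0.33380074, 0.82924713, 0.41496377])}
top {'vfov': 50.43196317218406, 'cx': 256.56999196471725, 'cy': 191.93819659407853, 'position': array([ 0.55166065, -0.00987955,  0.85162037]), 'rotation': array([-0.03362786,  0.0282579 ,  0.70995758, -0.70287331])}
wrist {'vfov': 64.4312286933555, 'cx': 261.1546403927636, 'cy': 195.5748654474959, 'mount': array([[ 6.22998377e-05,  9.50356536e-01,  3.11163062e-01,
         7.94887324e-02],
       [ 9.99999953e-01,  3.38490287e-05, -3.03597991e-04,
         8.12190159e-04],
       [-2.99058902e-04,  3.11163066e-01, -9.50356489e-01,
        -1.42857447e-01],
       [ 0.00000000e+00,  0.00000000e+00,  0.00000000e+00,
         1.00000000e+00]])}
```

View pics/scene0.png

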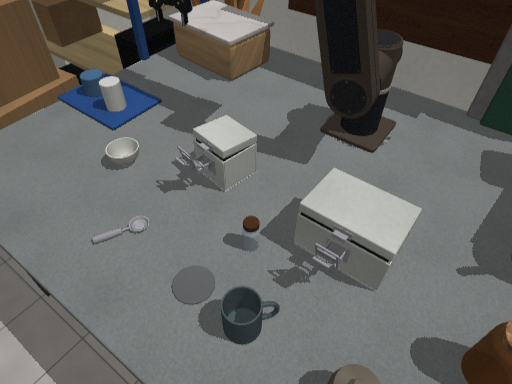

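View pics/top0.png

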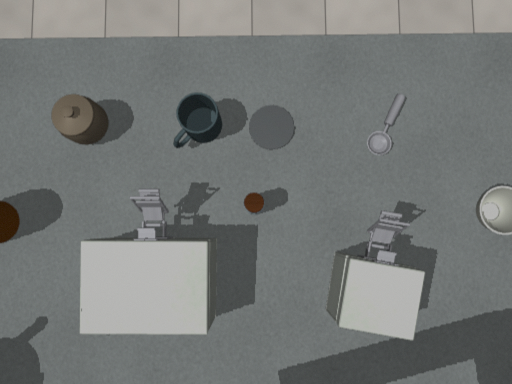

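```bash
python3 - <<'E'
import cv2
a=cv2.imread('pics/scene0.png');b=cv2.imread('pics/top0.png')
cv2.imwrite('pics/scene0c.png',cv2.resize(a[60:380,60:500],None,fx=1.8,fy=1.8,interpolation=2))
cv2.imwrite('pics/top0c.png',cv2.resize(b[60:380,60:500],None,fx=1.8,fy=1.8,interpolation=2))
E
```

```text
(no output)
```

The big tin is on the left in the top view (loop bar near (149,191), lip near (147,233)). The small one is on the right, near (385,240). I'll enlarge both.

```bash
python3 - <<'E'
import cv2
a=cv2.imread('pics/scene0.png');b=cv2.imread('pics/top0.png')
cv2.imwrite('pics/s1.png',cv2.resize(a[170:290,280:430],None,fx=5,fy=5,interpolation=2))
cv2.imwrite('pics/t1.png',cv2.resize(b[175:345,70:230],None,fx=3.5,fy=3.5,interpolation=2))
E
```

```text
(no output)
```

View pics/s1.png

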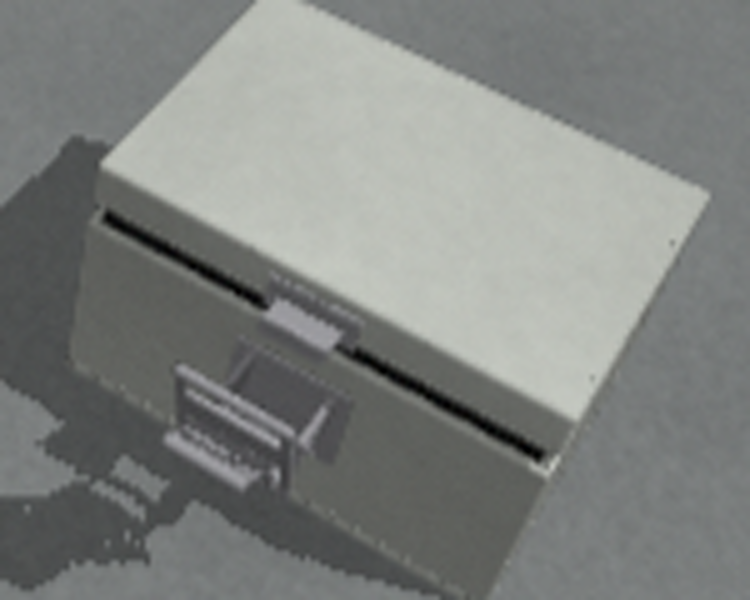

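View pics/t1.png

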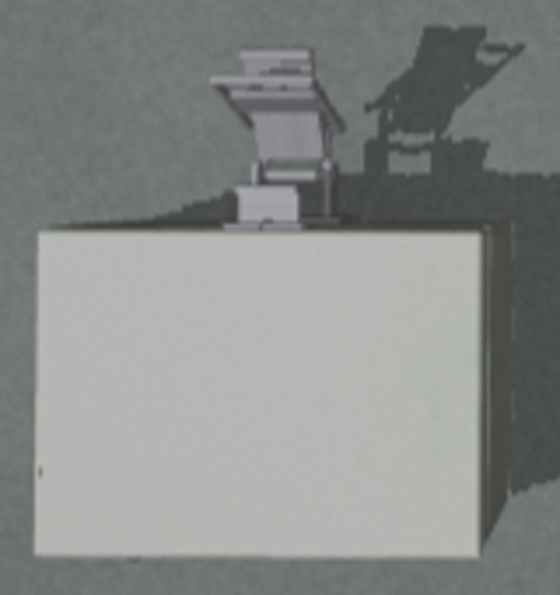

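```bash
cat >> h.py <<'E'
from scipy.spatial.transform import Rotation as R
def ray(c,u,v,T=None):
    f=192/np.tan(np.radians(c['vfov']/2)); d=np.array([(u-c['cx'])/f,-(v-c['cy'])/f,-1])
    if T is None: return c['position'],R.from_quat(c['rotation']).apply(d)
    M=T@c['mount']; return M[:3,3],M[:3,:3]@d
def atz(c,u,v,z,T=None):
    p,d=ray(c,u,v,T); return p+d*(z-p[2])/d[2]
def proj(c,P,T=None):
    f=192/np.tan(np.radians(c['vfov']/2))
    if T is None: q=R.from_quat(c['rotation']).inv().apply(np.array(P)-c['position'])
    else:
        M=T@c['mount']; q=M[:3,:3].T@(np.array(P)-M[:3,3])
    return c['cx']+f*q[0]/-q[2], c['cy']-f*q[1]/-q[2]
E
python3 - <<'E'
from h import *
c=read_camera('top')
g=lambda x,y:(70+x/3.5,175+y/3.5)
for n,x,y,z in [('FL',38,232,.147),('FR',480,232,.147),('BL',34,555,.147),('BR',482,555,.147),('barL',210,80,.149),('barR',315,80,.149),('tipL',240,55,.124),('tipR',312,55,.124),('keepL',237,188,.137),('keepR',299,190,.137)]:
    print(n,atz(c,*g(x,y),z).round(4))
s=read_camera('scene')
k=lambda x,y:(280+x/5,170+y/5)
for n,x,y,z in [('FR',578,420,.147),('FL',103,168,.147),('BR',708,195,.147),('keepL',260,318,.137),('keepR',335,350,.137),('barA',178,368,.149),('barB',292,435,.149)]:
    print(n,atz(s,*k(x,y),z).round(4))
print(get_state()['time'])
E
```

```text
FL [0.5313 0.2987 0.147 ]
FR [0.5293 0.0809 0.147 ]
BL [0.3765 0.2963 0.147 ]
BR [0.3748 0.0798 0.147 ]
barL [0.6053 0.2145 0.149 ]
barR [0.6048 0.1624 0.149 ]
tipL [0.62   0.2073 0.124 ]
tipR [0.6196 0.1702 0.124 ]
keepL [0.552  0.2038 0.137 ]
keepR [0.5507 0.1728 0.137 ]
FR [0.5328 0.3002 0.147 ]
FL [0.5317 0.0848 0.147 ]
BR [0.3882 0.3015 0.147 ]
keepL [0.5553 0.176  0.137 ]
keepR [0.5514 0.2081 0.137 ]
barA [0.6059 0.1646 0.149 ]
barB [0.6068 0.2151 0.149 ]
0.25
```

```bash
cat >> h.py <<'E'
def goal(p,tilt=0,yaw=0):
    # tool x = world +x (yawed), z down; tilt leans the body outward (+x)
    t=np.radians(tilt)
    G=R.from_euler('z',yaw,degrees=True)*R.from_matrix(np.array([[np.cos(t),0,-np.sin(t)],[0,-1,0],[-np.sin(t),0,-np.cos(t)]]))
    s=get_state(); C=R.from_quat(s['tcp_rot'])
    print('t',s['time'],'turn',(C.inv()*G).as_rotvec().round(3),'shift',C.inv().apply(np.array(p)-s['eef_pos']).round(4))
E
python3 - <<'E'
from h import *
goal([.655,.189,.28])
goal([.40,-.25,.30])
E
```

```text
t 0.25 turn [-0.001 -0.     0.261] shift [ 0.6815 -0.6885 -0.0484]
t 0.25 turn [-0.001 -0.     0.261] shift [ 0.3219 -0.3301 -0.0689]
```

>>> arm_command --steps '[[[0,0,0.03],[0.02,-0.02,-0.05],-1],[[0,0,0.05],[0.06,-0.06,-0.05],-1],[[0,0,0.08],[0.1,-0.1,-0.05],-1],[[0,0,0.1],[0.14,-0.14,-0.05],-1],[[0,0,0.13],[0.18,-0.18,-0.05],-1],[[0,0,0.15],[0.22,-0.22,-0.05],-1],[[0,0,0.18],[0.26,-0.26,-0.05],-1],[[0,0,0.2],[0.3,-0.3,-0.05],-1],[[0,0,0.22],[0.34,-0.34,-0.05],-1],[[0,0,0.24],[0.38,-0.38,-0.05],-1],[[0,0,0.26],[0.42,-0.42,-0.05],-1],[[0,0,0.26],[0.46,-0.46,-0.05],-1]]' --force 60

```text
time: 1.75
eef_pos: [0.5005, -0.0871, 0.2815]
tcp_rot: [1.0, 0.0, 0.0, -0.0]
contact_force: [2.0, -1.0, -0.1]
opening: -0.003
```

```bash
python3 - <<'E'
from h import *
s=get_state();print(s['eef_pos'],s['qpos'],s['opening'],s['contact_force'])
goal([.655,.189,.28])
E
```

```text
[ 0.50050206 -0.08707964  0.28147928] [-3.72648362e-01 -1.25297942e-01  1.92333311e+00  9.11569754e-04
  1.34325443e+00  1.19725051e+00] -0.0029419194024362326 [ 2.03566399 -1.02462593 -0.1479538 ]
t 1.75 turn [-0.001 -0.001  0.001] shift [ 0.1547 -0.276   0.0018]
```

>>> arm_command --steps '[[[0,0,0],[0.03,-0.05,0],-1],[[0,0,0],[0.06,-0.1,0],-1],[[0,0,0],[0.09,-0.15,0],-1],[[0,0,0],[0.12,-0.2,0],-1],[[0,0,0],[0.14,-0.25,0],-1],[[0,0,0],[0.155,-0.276,0],-1],[[0,0,0],[0.155,-0.276,0.04],-1],[[0,0,0],[0.155,-0.276,0.04],-1]]'

```text
time: 2.75
eef_pos: [0.653, 0.1892, 0.2368]
tcp_rot: [1.0, 0.001, -0.004, 0.0]
contact_force: [-0.2, -0.0, -0.6]
opening: 0.001
```

```bash
python3 - <<'E'
from h import *
s=get_state();print(s['eef_pos'],s['opening'],s['contact_force'])
T=np.eye(4);T[:3,:3]=R.from_quat(s['tcp_rot']).as_matrix();T[:3,3]=s['eef_pos']
c=snap('wrist','w1.png'); np.save('T1.npy',T)
for P in [[.605,.189,.149],[.545,.189,.134],[.62,.189,.124]]: print(proj(c,P,T))
goal([.65,.189,.139])
E
```

```text
[0.65300506 0.18916676 0.23684399] 0.001345007227348805 [-0.24850965 -0.00786345 -0.55480579]
(np.float64(260.0912083046194), np.float64(252.92648004254727))
(np.float64(260.1068408900255), np.float64(300.63483911179264))
(np.float64(260.16353969137475), np.float64(224.70412179022628))
t 2.8 turn [-0.     0.004  0.001] shift [-3.700e-03 -1.000e-04  1.005e-01]
```

View pics/w1.png

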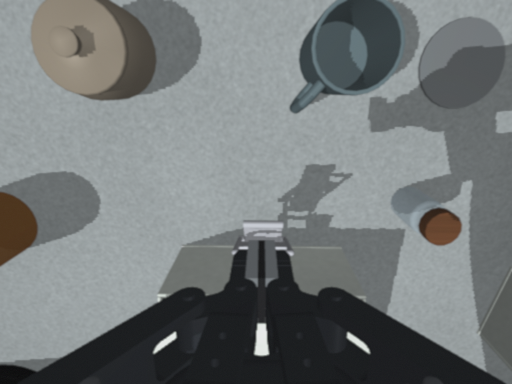

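The wrist view shows the lever tip centred at about (262,224), where I predicted it, and the fingers are in line with it. I'll descend outside the bar.

>>> arm_command --steps '[[[0,0,0],[-0.002,0,0.04],-1],[[0,0,0],[-0.002,0,0.08],-1],[[0,0,0],[-0.002,0,0.097],-1],[[0,0,0],[-0.002,0,0.097],-1]]'

```text
time: 3.3
eef_pos: [0.6517, 0.1886, 0.1426]
tcp_rot: [1.0, 0.0, -0.003, 0.0]
contact_force: [-0.7, -0.8, -1.1]
opening: 0.0
```

```bash
python3 - <<'E'
from h import *
s=get_state();print(s['eef_pos'],s['contact_force'])
c=snap('scene','s2.png')
cv2.imwrite('pics/s2.png',cv2.resize(cv2.imread('pics/s2.png')[130:290,260:440],None,fx=3.6,fy=3.6,interpolation=2))
goal([.585,.189,.14])
E
```

```text
[0.65170634 0.18857274 0.14259004] [-0.65073177 -0.76707593 -1.07301378]
t 3.35 turn [-0.     0.002  0.   ] shift [-0.0677 -0.0002  0.0044]
```

View pics/s2.png

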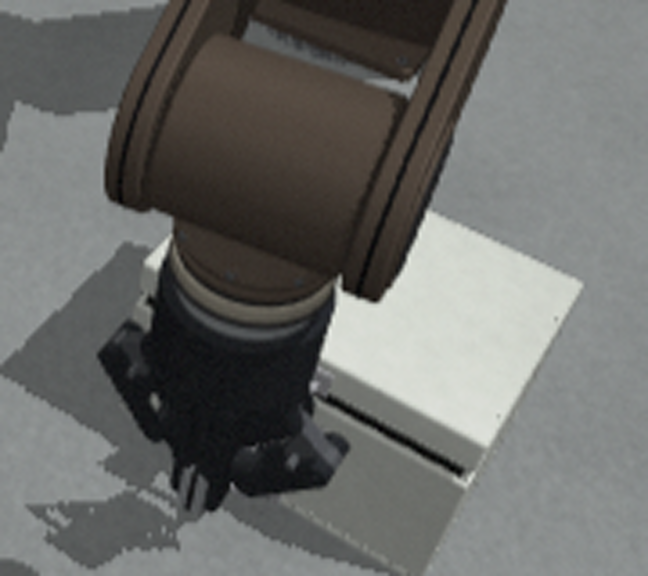

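>>> arm_command --steps '[[[0,0,0],[-0.015,0,0.003],-1],[[0,0,0],[-0.025,0,0.003],-1],[[0,0,0],[-0.035,0,0.003],-1],[[0,0,0],[-0.043,0,0.003],-1],[[0,0,0],[-0.05,0,0.003],-1],[[0,0,0],[-0.056,0,0.003],-1],[[0,0,0],[-0.061,0,0.003],-1],[[0,0,0],[-0.065,0,0.003],-1],[[0,0,0],[-0.067,0,0.003],-1],[[0,0,0],[-0.067,0,0.003],-1]]'

```text
time: 4.6
eef_pos: [0.5856, 0.1888, 0.1414]
tcp_rot: [1.0, 0.0, -0.001, -0.0]
contact_force: [0.1, 0.1, -0.6]
opening: 0.002
```

>>> arm_command --steps '[[[0,0,0],[0.01,0,0],-1],[[0,0,0],[0.05,0,0],-1],[[0,0,0],[0.09,0,0],-1],[[0,0,0],[0.14,0,-0.04],-1],[[0,0,0],[0.17,-0.03,-0.08],-1],[[0,0,0],[0.18,-0.04,-0.1],-1]]'

```text
time: 5.35
eef_pos: [0.7689, 0.2299, 0.2442]
tcp_rot: [1.0, 0.0, 0.002, -0.001]
contact_force: [-0.4, -0.4, -0.7]
opening: 0.005
```

```bash
python3 - <<'E'
from h import *
s=get_state();print(s['eef_pos'],s['contact_force'])
for n in ['scene','top','wrist']: snap(n,n+'3.png')
a=cv2.imread('pics/scene3.png');b=cv2.imread('pics/top3.png')
cv2.imwrite('pics/s3.png',cv2.resize(a[170:290,280:430],None,fx=5,fy=5,interpolation=2))
cv2.imwrite('pics/t3.png',cv2.resize(b[175:345,70:230],None,fx=3.5,fy=3.5,interpolation=2))
E
```

```text
[0.76893801 0.22989346 0.24423513] [-0.42784574 -0.40876458 -0.73065457]
```

View pics/s3.png

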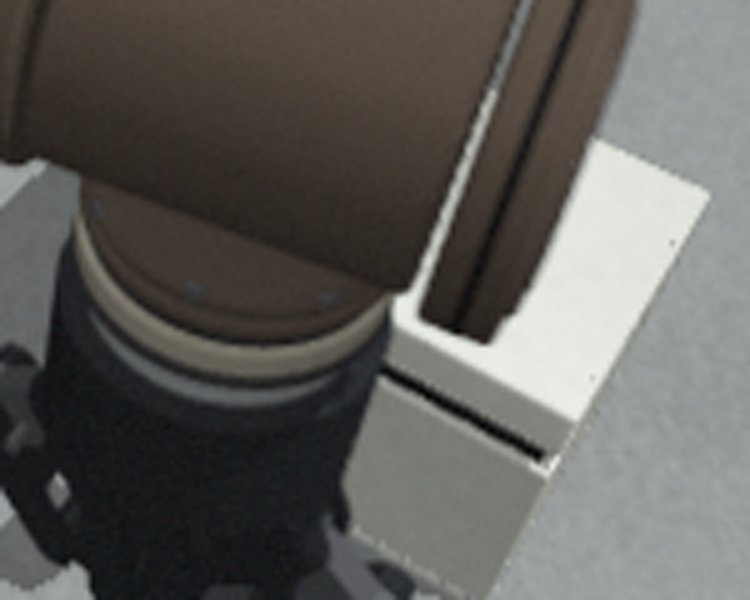

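View pics/t3.png

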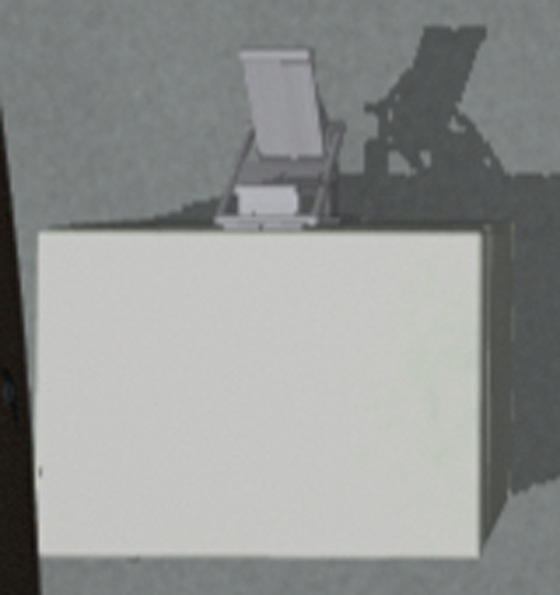

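View pics/wrist3.png

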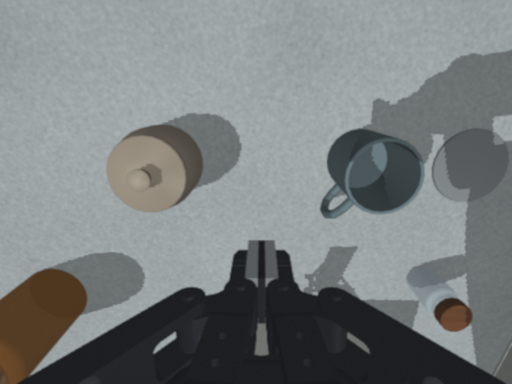

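Seen from the top, the bar (row 219) lies between the keeper lip (rows 186-213) and the lid edge (row 232), so it is behind the lip. Next I'll tilt the gripper outward 20° and press the lever.

```bash
python3 - <<'E'
from h import *
goal([.65,.189,.22],20)
goal([.587,.189,.15],20)
E
```

```text
t 5.5 turn [-0.    -0.35   0.001] shift [-0.1171  0.0401  0.022 ]
t 5.5 turn [-0.    -0.35   0.001] shift [-0.1802  0.0401  0.092 ]
```

>>> arm_command --steps '[[[0,-0.1,0],[-0.04,0.02,0],-1],[[0,-0.2,0],[-0.08,0.035,0.01],-1],[[0,-0.3,0],[-0.12,0.04,0.022],-1],[[0,-0.35,0],[-0.15,0.04,0.04],-1],[[0,-0.35,0],[-0.17,0.04,0.065],-1],[[0,-0.35,0],[-0.18,0.04,0.085],-1],[[0,-0.35,0],[-0.18,0.04,0.092],-1],[[0,-0.35,0],[-0.18,0.04,0.092],-1]]'

```text
time: 6.5
eef_pos: [0.5867, 0.1886, 0.1489]
tcp_rot: [0.985, 0.0, -0.175, -0.0]
contact_force: [0.3, 0.2, 0.4]
opening: 0.002
```

```bash
python3 - <<'E'
from h import *
s=get_state();print(s['eef_pos'],s['contact_force'],s['qpos'])
for z in [.11,.08,.055,.046]: goal([.587,.189,z],20)
c=snap('top','t4.png')
cv2.imwrite('pics/t4.png',cv2.resize(cv2.imread('pics/t4.png')[120:345,40:240],None,fx=2.6,fy=2.6,interpolation=2))
E
```

```text
[0.58668972 0.18856886 0.14892816] [0.28901544 0.19510742 0.35053566] [0.12841016 0.42176026 1.58703742 0.04425948 1.48143268 1.68692376]
t 6.5 turn [-0.     0.002  0.001] shift [ 0.0137 -0.0004  0.0364]
t 6.5 turn [-0.     0.002  0.001] shift [ 0.024  -0.0004  0.0646]
t 6.5 turn [-0.     0.002  0.001] shift [ 0.0326 -0.0004  0.0881]
t 6.5 turn [-0.     0.002  0.001] shift [ 0.0357 -0.0004  0.0965]
```

View pics/t4.png

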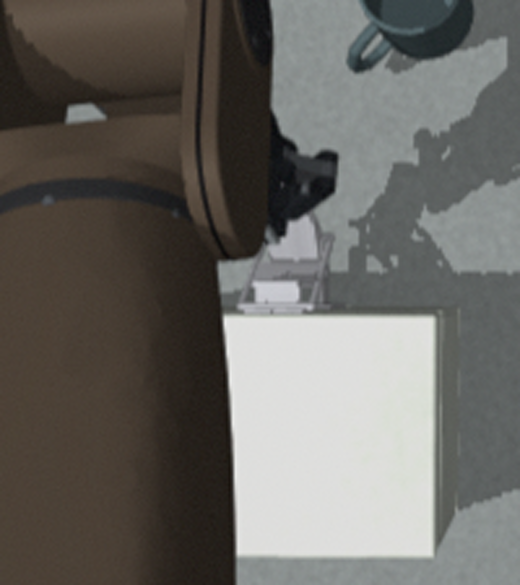

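The bar is still behind the lip and the fingers are above the lever. I'll press in two stages.

>>> arm_command --steps '[[[0,0,0],[0.005,0,0.014],-1],[[0,0,0],[0.01,0,0.028],-1],[[0,0,0],[0.014,0,0.036],-1],[[0,0,0],[0.017,0,0.044],-1],[[0,0,0],[0.02,0,0.052],-1],[[0,0,0],[0.022,0,0.058],-1],[[0,0,0],[0.024,0,0.064],-1],[[0,0,0],[0.024,0,0.064],-1]]'

```text
time: 7.55
eef_pos: [0.5876, 0.1887, 0.0808]
tcp_rot: [0.985, 0.0, -0.174, -0.0]
contact_force: [-0.0, -0.4, 0.0]
opening: -0.001
```

```bash
python3 - <<'E'
from h import *
s=get_state();print(s['eef_pos'],s['contact_force'])
for z in [.07,.06,.052,.046]: goal([.587,.189,z],20)
c=snap('top','t5.png')
cv2.imwrite('pics/t5.png',cv2.resize(cv2.imread('pics/t5.png')[175:275,90:190],None,fx=5,fy=5,interpolation=2))
E
```

```text
[0.58760973 0.18867948 0.08078808] [-0.00119603 -0.40151439  0.03629852]
t 7.55 turn [-0.     0.002  0.001] shift [ 0.0031 -0.0003  0.0103]
t 7.55 turn [-0.     0.002  0.001] shift [ 0.0066 -0.0003  0.0197]
t 7.55 turn [-0.     0.002  0.001] shift [ 0.0093 -0.0003  0.0272]
t 7.55 turn [-0.     0.002  0.001] shift [ 0.0114 -0.0003  0.0329]
```

View pics/t5.png

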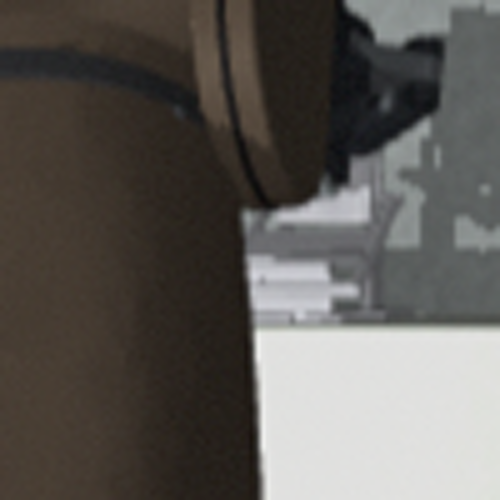

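```bash
python3 - <<'E'
from h import *
c=read_camera('top')
for r in [255,283,290,298,312,326]:
    print(r,[atz(c,159,175+r/5,z).round(4)[0] for z in (.131,.134,.137,.142)])
a=cv2.cvtColor(c['frame'],cv2.COLOR_RGB2BGR)[215:250,130:180]
cv2.imwrite('pics/t6.png',cv2.resize(a,None,fx=14,fy=14,interpolation=0))
s=snap('scene','s6.png')
cv2.imwrite('pics/s6.png',cv2.resize(cv2.imread('pics/s6.png')[130:290,260:440],None,fx=3.6,fy=3.6,interpolation=2))
E
```

```text
255 [np.float64(0.5564), np.float64(0.5564), np.float64(0.5563), np.float64(0.5563)]
283 [np.float64(0.5466), np.float64(0.5466), np.float64(0.5466), np.float64(0.5466)]
290 [np.float64(0.5441), np.float64(0.5441), np.float64(0.5442), np.float64(0.5442)]
298 [np.float64(0.5413), np.float64(0.5413), np.float64(0.5414), np.float64(0.5414)]
312 [np.float64(0.5364), np.float64(0.5364), np.float64(0.5365), np.float64(0.5366)]
326 [np.float64(0.5315), np.float64(0.5316), np.float64(0.5317), np.float64(0.5318)]
```

View pics/t6.png

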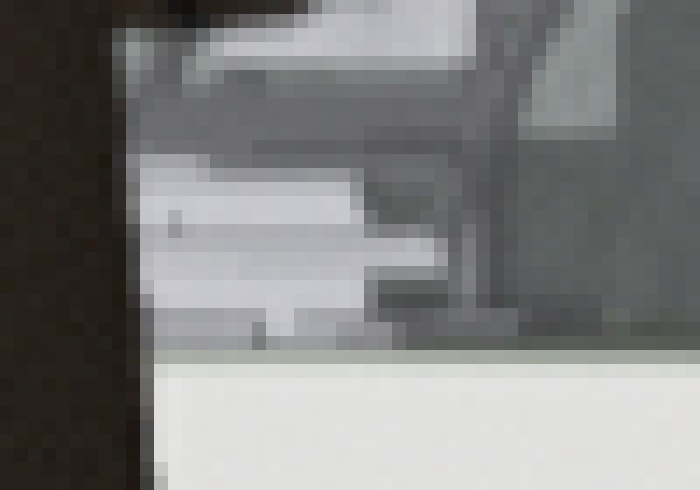

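View pics/s6.png

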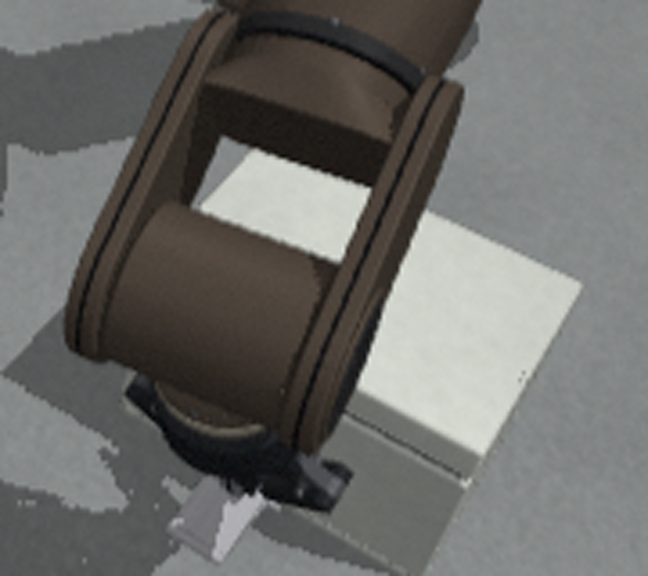

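The bar is at x≈0.544, the seat, inside the lip, and the lid gap is already narrowing. I'll continue pressing.

>>> arm_command --steps '[[[0,0,0],[0.002,0,0.006],-1],[[0,0,0],[0.004,0,0.012],-1],[[0,0,0],[0.006,0,0.018],-1],[[0,0,0],[0.008,0,0.023],-1],[[0,0,0],[0.009,0,0.027],-1],[[0,0,0],[0.01,0,0.03],-1],[[0,0,0],[0.01,0,0.03],-1]]'

```text
time: 8.57
eef_pos: [0.5876, 0.1888, 0.0499]
tcp_rot: [0.985, 0.0, -0.173, -0.0]
contact_force: [2.8, -0.1, 3.7]
opening: 0.001
```

```bash
python3 - <<'E'
from h import *
s=get_state();print(s['eef_pos'],s['contact_force'])
for z in [.048,.044,.04]: goal([.587,.189,z],20)
s=snap('scene','s7.png')
cv2.imwrite('pics/s7.png',cv2.resize(cv2.imread('pics/s7.png')[130:290,260:440],None,fx=3.6,fy=3.6,interpolation=2))
E
```

```text
[0.5875744  0.18876266 0.04989614] [ 2.83785289 -0.06120952  3.74197527]
t 8.575 turn [-0.    -0.001  0.001] shift [ 0.0001 -0.0002  0.002 ]
t 8.575 turn [-0.    -0.001  0.001] shift [ 0.0015 -0.0002  0.0057]
t 8.575 turn [-0.    -0.001  0.001] shift [ 0.0028 -0.0002  0.0095]
```

View pics/s7.png

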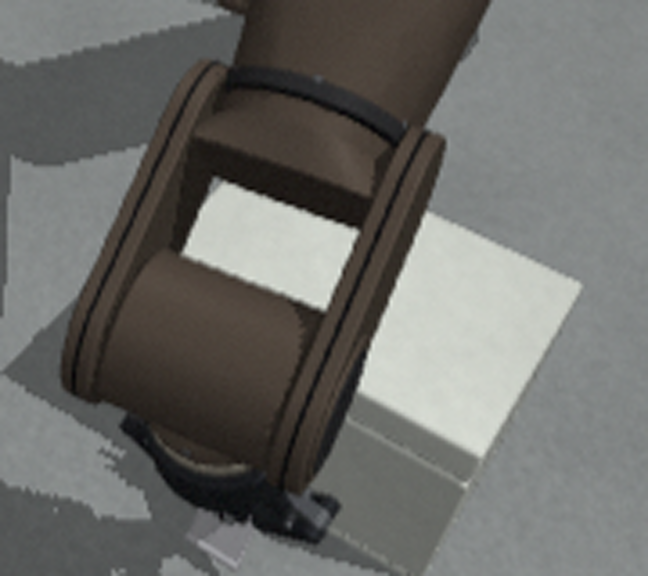

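>>> arm_command --steps '[[[0,0,0],[0,0,0.002],-1],[[0,0,0],[0.001,0,0.004],-1],[[0,0,0],[0.001,0,0.006],-1],[[0,0,0],[0.002,0,0.008],-1],[[0,0,0],[0.002,0,0.008],-1]]'

```text
time: 9.25
eef_pos: [0.5904, 0.189, 0.0453]
tcp_rot: [0.986, 0.0, -0.169, -0.001]
contact_force: [4.8, -0.5, 11.9]
opening: 0.001
```

```bash
python3 - <<'E'
from h import *
s=get_state();print(s['eef_pos'],s['contact_force'])
E
```

```text
[0.59042966 0.188976   0.04531163] [ 4.83874239 -0.52230513 11.92605386]
```

>>> arm_command --steps '[[[0,0,0],[-0.003,0,0.003],-1],[[0,0,0],[-0.004,0,0.006],-1],[[0,0,0],[-0.005,0,0.009],-1],[[0,0,0],[-0.005,0,0.009],-1]]'

```text
time: 9.75
eef_pos: [0.5903, 0.189, 0.0453]
tcp_rot: [0.987, 0.0, -0.16, -0.001]
contact_force: [9.0, -1.3, 17.0]
opening: 0.0
```

```bash
python3 - <<'E'
from h import *
s=get_state();print(s['eef_pos'],s['contact_force'])
s=snap('scene','s8.png')
cv2.imwrite('pics/s8.png',cv2.resize(cv2.imread('pics/s8.png')[170:290,280:430],None,fx=5,fy=5,interpolation=2))
E
```

```text
[0.59032714 0.18898248 0.04530566] [ 8.97076904 -1.26033214 17.02207567]
```

View pics/s8.png

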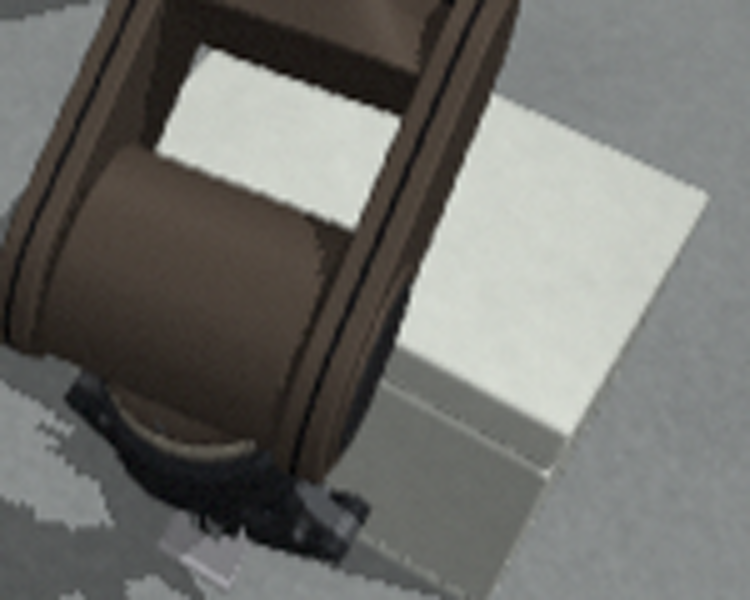

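The tool stopped moving as the force rose to about 19 N, so the lever is on its stop, and the lid gap is closed. I'll retract.

>>> arm_command --steps '[[[0,0,0],[0.01,0,-0.02],-1],[[0,0,0],[0.02,0,-0.06],-1],[[0,0,0],[0.04,0,-0.12],-1],[[0,0,0],[0.06,0.04,-0.17],-1],[[0,0,0],[0.07,0.09,-0.2],-1],[[0,0,0],[0.08,0.14,-0.22],-1],[[0,0,0],[0.08,0.19,-0.22],-1],[[0,0,0],[0.08,0.24,-0.22],-1],[[0,0,0],[0.08,0.24,-0.22],-1]]'

```text
time: 10.92
eef_pos: [0.7348, -0.0558, 0.2258]
tcp_rot: [0.987, -0.003, -0.162, -0.002]
contact_force: [0.5, 0.4, -1.2]
opening: -0.001
```

```bash
python3 - <<'E'
from h import *
s=get_state();print(s['time'],s['eef_pos'],s['contact_force'])
for n in ['scene','top']: snap(n,n+'9.png')
a=cv2.imread('pics/scene9.png');b=cv2.imread('pics/top9.png')
cv2.imwrite('pics/s9.png',cv2.resize(a[170:290,280:430],None,fx=5,fy=5,interpolation=2))
cv2.imwrite('pics/t9.png',cv2.resize(b[175:345,70:230],None,fx=3.5,fy=3.5,interpolation=2))
E
```

```text
10.925 [ 0.73475087 -0.05577486  0.22580363] [ 0.5206124   0.36599727 -1.21338115]
```

View pics/s9.png

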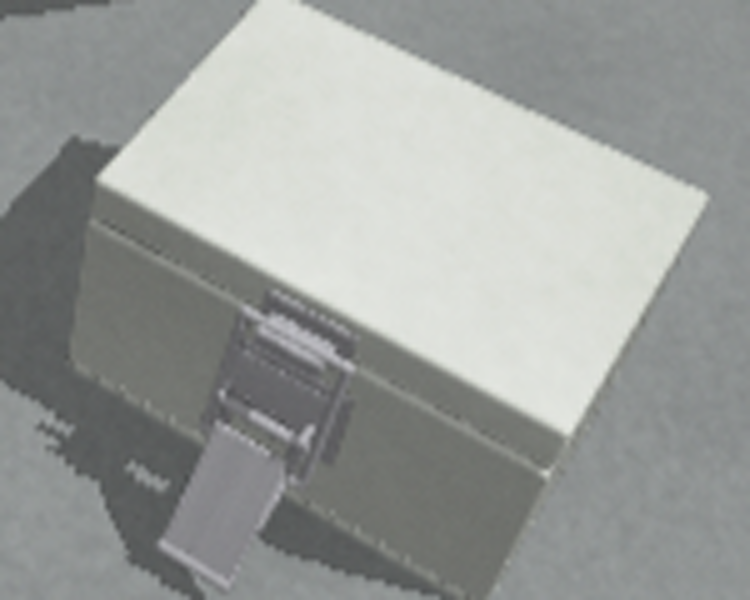

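View pics/t9.png

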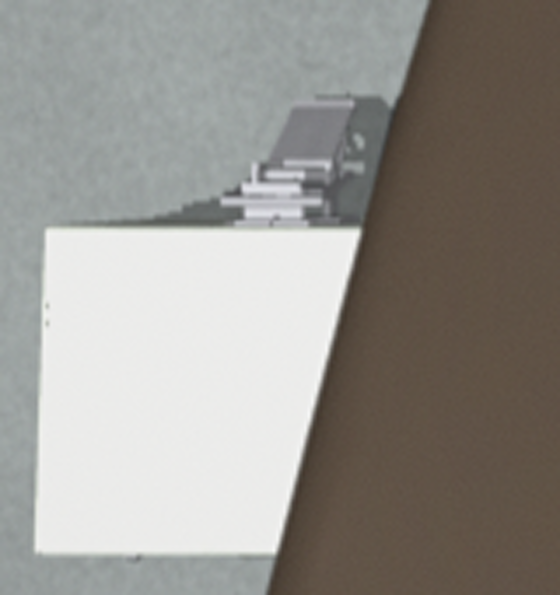

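View pics/top9.png

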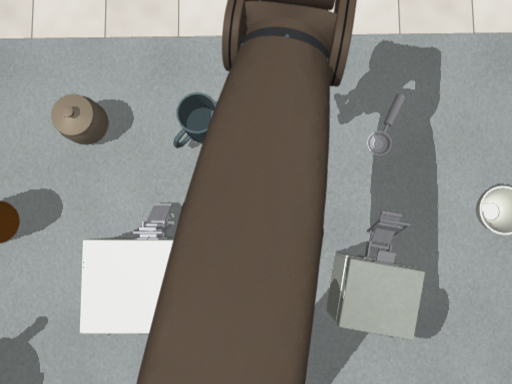

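```bash
python3 - <<'E'
from h import *
c=read_camera('scene')
for a in (-45,-50,-55,-59):
  P=lambda y:[.5565+.075*np.cos(np.radians(a)),y,.08+.075*np.sin(np.radians(a))]
  print(a,[((np.array(proj(c,P(y)))-[280,170])*5).round() for y in (.171,.207)])
k=lambda x,y:(280+x/5,170+y/5)
for n,x,y in [('FR',568,436),('FL',97,178)]: print([atz(c,*k(x,y),z).round(4) for z in (.138,.147)])
c=read_camera('top')
for r in (95,103):print(r,atz(c,70+335/3.5,175+r/3.5,.017).round(4))
E
```

```text
-45 [array([151., 543.]), array([223., 588.])]
-50 [array([155., 541.]), array([227., 585.])]
-55 [array([160., 537.]), array([231., 581.])]
-59 [array([164., 533.]), array([235., 577.])]
[array([0.5349, 0.2997, 0.138 ]), array([0.5421, 0.2999, 0.147 ])]
[array([0.5309, 0.0822, 0.138 ]), array([0.5382, 0.0857, 0.147 ])]
95 [0.6058 0.1829 0.017 ]
103 [0.6011 0.1829 0.017 ]
```

With the roughly 3 mm bias in my pin position allowed for, the lever angle agrees with the stop, both in the image and from where the fingers stalled. The lid is about 9 mm lower, the bar is in the keeper and the gripper is clear, so I'll hand in.

```bash
python3 - <<'E'
from h import *
s=get_state();print(s['time'],s['contact_force'])
print(sign_off())
E
```

```text
11.125 [0.71317832 0.46213915 0.57863782]
the job is handed in; nothing more can be done
None
```

I latched the big tin and handed the job in at 11.1 s. I swung the wire loop in with closed fingertips so its bar dropped behind the keeper's lip. Then I pressed the lever down with the gripper tilted outward.

- **Loop:** camera pictures before and after the press show the bar behind the lip, and it ended in the keeper.
- **Lever:** it stopped moving as the push rose to about 19 N, which points to its stop.
- **Lid:** after I backed off, the gap stayed closed, with the lid about 9 mm lower than at the start.
- **Small tin:** nothing touched it, and it looks unchanged.

**Disagreement:** read directly, the last pictures put the lever at about 50–55° below level, against about 59° expected at the stop. Allowing for a roughly 3 mm error in where I placed the pin brings the pictures and the finger contact point into line with the stop. I did not probe the lever a second time to confirm.

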